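Tap the specimen mount onto the stage mark and lock the stage

TASK

The round metal specimen mount stands off to one side of the red index line on the floating centring stage. Tap it gently along the channel with the closed fingertips: first from the side where it stands until it rests about a centimetre past the line, then from the opposite side (and back again as needed) until, let go and at rest, its centre dot stands on the line within 2 mm. Then, without jarring it, swing the red lock lever fully over to its other end, keep the mount flat on the stage throughout, and leave the tin, jar and dish beside the stage alone.

Things in the scene. Friction and masses are not known exactly. Their poses are not given: they have to be found in the camera images.
- mark (a point): Fixed target point in mid-channel, on the line joining the two red index lines across the guide rails; 52 mm above the worktop, 18 mm above the platen top. y runs along the channel, away from the lock lever; x across it, away from the robot; z up.
- mount_center (a point): Centre, half-way up, of the loose specimen mount: aluminium disc 90 mm across, 36 mm high, black centre with white dot on top, 0.35 to 0.7 kg. Starts on the +y side of the mark, between the rails (1.5 mm play), so it slides only along y. Too wide to grasp; push its round side half-way up with fingertips lowered into the channel beyond it. Sliding takes 1.5 to 5 N; over 15 N is too hard, so meet it at 20 mm/s or less.
- platen (a joint): Displacement (m, + along the mark's +y) of the dark steel platen under the mount, 88 x 190 x 12 mm, top 34 mm above the worktop. It floats on springs of 450 N/m, 0 at rest, stops at +-0.018. Friction drags it along with a pushed mount until the mount slips on it; let go, both spring back together by that displacement (3 to 12 mm, with the hidden friction and mass).
- lock (a joint): Angle (rad) of the lock lever at the base's -y end: 0 at the start, leaning to -x of the mark frame; 1.0 fully over, leaning to +x. Stays where left; needs 1 to 3 N at the tip; meet it slowly (30 mm/s or less) and stop at its end.
- lock_tip (a point): Centre of the lever's red ball, 26 mm across, about 103 mm above the worktop. It swings in the mark's x-z plane, 70 mm from a pivot 42 mm above the worktop at mark-frame x = +10, y = -172 mm; the ball travels 67 mm in +x.
- stage: Grey fixed base, origin on the worktop under the mark, axes as the mark's: 136 mm in x, y from -205 to +125 mm, top 20 mm above the worktop. Aluminium rails: inner faces at x = +-46.5 mm, 14 mm thick, 230 mm long, tops 54 mm above the worktop. Channel ends open, save low posts (tops 32 mm above the worktop) at y = +-117 mm.
- mount: The same specimen mount; origin at the centre of its underside (18 mm below point mount_center), z up.
- the_moisture_tin_0: Bystander: small open aluminium tin, 60 mm across, 26 mm high, in front of the stage; origin at its underside. Leave alone.
- the_sample_jar_2: Bystander: brown sample jar with blue lid, 56 mm across, 73 mm high, behind the stage; origin at its underside. Leave alone.
- the_petri_dish_1: Bystander: glass dish with dark content, 69 mm across, 15 mm high, in front of the stage; origin at its underside. Leave alone.

How it is judged (in metres and radians):
On the way, in this order (a step that is already met when the one before it is completed fails the run):
1. the mount, let go, rests 4 mm or more past the line, on the lever's side (y of mount_center in the frame of mark below -0.004 m and linear speed of mount below 0.01 m/s and contact force between the fingers and mount below 0.1 N), for 0.2 s.
2. the mount, let go, rests with its centre within 3 mm of the line, the lever not yet thrown (y of mount_center in the frame of mark between -0.003 and 0.003 m and linear speed of mount below 0.01 m/s and contact force between the fingers and mount below 0.1 N and value of joint lock below 0.2 rad), for 0.2 s.
At the end, for the whole second after the job is handed in: The mount stands flat on the platen, untouched and at rest, its centre within 3 mm of the red index line along the channel, and the lock lever is thrown over (0.85 rad or more of its 1.0) (y of mount_center in the frame of mark between -0.003 and 0.003 m and linear speed of mount below 0.01 m/s and contact force between the fingers and mount below 0.1 N and value of joint lock above 0.85 rad and angle between mount's own z axis and vertical below 0.03 rad and height (world z) of mount below 0.037 m).
It fails at once if the mount is pushed with more than 15 N (contact force between the fingers and mount above 15 N).
It fails at once if the mount is lifted or tipped out of the channel (height (world z) of mount above 0.04 m or angle between mount's own z axis and vertical above 0.15 rad).
It fails at once if the stage, its platen or lever is pressed with more than 40 N (contact force between the fingers and stage above 40 N).
It fails at once if a bystander is pushed away (distance of any of the_moisture_tin_0, the_sample_jar_2, the_petri_dish_1 from where it was at the start of the episode above 0.015 m).
It also fails if it takes over 72 s, if anything falls off the work surface, if the arm or the gripper's body presses on something with over 40 N, if the wrist force passes 120 N, or if a joint passes its speed limit or range.

ROBOT

A 6-joint arm with a two-finger parallel gripper is mounted at the origin on a cart in front of the work surface, level with it; the furniture and walls round the work are solid. World frame = base frame: x ahead of the robot, y to its left, z up, the work surface at z = 0. Lengths are in m, angles in degrees, forces in N, time in s.
With the tool pointing down it reaches from about 0.375 to 0.825 m from the base axis. Payload 5.5 kg.
Tool frame: the origin (TCP) lies between the finger pads; the fingertips stand 8 mm ahead of it and the grasp point (between the pads) lies 11 mm behind it; z points along the fingers, y is the direction in which the jaws open and shut (so a half turn about z gives the same grasp; the last joint's range is limited). The gripper opens to 85 mm and grips with 20 to 120 N. Pads are 22 mm wide; open, the fingers measure 114 mm over their backs; the gripper's body (76 mm by 85 mm) begins 54 mm behind the grasp point. The pads swing forward as they close: fully open they stand 13 mm farther back than shut.
Start: joints at [75.172, 17.962, -2.699, 69.339, 0, 90], TCP at [0.154, 0.58, 0.207] pointing down, gripper open.
Joint ranges: [-152.73, 152.73], [-39.44, 99.34], [-58.76, 71.6], [-118.89, 123.64], [-81.53, 83.1], [-180, 180]. Speed limits (degrees/s): [136.94, 136.94, 172.46, 180, 180, 180].

INTERFACE

Orientations are given as a 3x3 rotation matrix whose columns are the frame's x, y, z axes.
In Python, from plant import sensors, viewer, sign_off gives the robot as it stands.
- The arm moves only by the tool move_arm, never from a script. Its argument "plan" is a list of rows, each a list of 3 entries, a list of its own where there are three numbers: the turn, a rotation vector about the tool's x, y, z in degrees, then the shift along the tool's x, y, z in mm, then the closure in counts, from 0 (fully open) to 255 (shut). A call has 1 to 12 rows; each row shifts and turns the pose as measured when the row begins, along the tool's axes as they then stand; what a row does not reach is not made up. A row lasts 1/8 s, in which the tool goes at most 62.5 mm and 10.7 degrees, less where a joint would pass 70% of its speed; a pose out of reach is approached as far as the arm can. A call is refused whole if a number of a shift passes 62.5 or a number of a turn 10.7, either way. A call with a gripper value outside its range is refused whole. The fingers move at their own pace and stop on an object; "newtons" is the grip in N (left out, the last holds). Time passes only in rows, so rows that do not move let the fingers close. It gives the time, the measured TCP pose, the force and the opening at its end, in the units of the state.
- sensors.state(): the state, without advancing time (a new reading comes with each control period).
- viewer.read_camera(name): name is "scene" or "top"; returns a dict with "image" (420x560x3 uint8, blue, green, red), "K" (3x3 intrinsics, pixels), "k1" (the pictures are not rectified: a ray, as slopes to the right and down, at radius r is drawn at 1 + k1 r^2 times it, then the intrinsics apply), "world_from_camera" (4x4, takes a point from camera to world coordinates). Camera axes: x right, y down, z forward; pixel columns grow to the right and rows downward; lengths in m; the calibration is good to about 2 mm. A picture is of the moment at which its call begins. There is no depth.
- sign_off(): hands the job in, once; it reports no verdict.
The state is a dict: "clock": time; "qpos": joint angles; "qvel": joint speeds; "effort": joint torques, N m; "tool_pos": TCP position; "eef_rot": TCP orientation; "contact_force": force on the tool from outside, world axes, zero at the start; "torque": the same for the moment, N m; "gripper_width": finger opening in m.
Only numpy, scipy, OpenCV 4.12 (cv2) and the standard library are available. Lean on these libraries where they do the work, as an engineer would, in place of code of your own. Each camera call takes 0.05 s, during which the arm holds its last target.

## Working session

There is one attempt and no reset: what is moved stays moved. The work goes in short steps, Python scripts to look and compute and a tool call to move; the robot and the scene stay as the last step left them, time stands still between calls to the robot, and variables do not carry over. Pictures are saved under pics/ and viewed, and the job is handed in when it is done.

Besides the shell and the picture viewer there is one more tool, called as name([rows], argument=value, ...), one row to a line, values as JSON. move_arm: Moves the arm, as the interface text tells. Its arguments: {"type":"object","properties":{"plan":{"type":"array"},"newtons":{"type":"number"}},"required":["plan"]}

```bash
ls; mkdir -p pics; python3 - <<'E'
from plant import sensors, viewer
import cv2
print(sensors.state())
for n in ("scene","top"):
    d=viewer.read_camera(n); cv2.imwrite(f"pics/{n}0.png",d["image"]); print(n,d["K"],d["k1"],d["world_from_camera"])
E
```

```text
pics
{'clock': 0.0, 'qpos': array([ 7.51715547e+01,  1.80051483e+01, -2.75431806e+00,  6.93395930e+01,
       -3.06689345e-04,  9.00017434e+01]), 'qvel': array([ 0.02431423, -0.05764348,  0.03324589, -0.1369757 ,  0.03710792,
       -0.02560229]), 'effort': array([ 1.02955255e-03, -5.39594507e+01,  3.39746833e+01,  1.92093541e-02,
       -2.59712571e-06, -1.19874926e-06]), 'tool_pos': array([0.15339856, 0.57941792, 0.2065239 ]), 'eef_rot': array([[-9.66688665e-01,  2.55954751e-01, -4.37298363e-04],
       [ 2.55955124e-01,  9.66687218e-01, -1.67270220e-03],
       [-5.40533720e-06, -1.72891101e-03, -9.99998505e-01]]), 'contact_force': array([ 0.20745279, -0.44952677,  0.18431802]), 'torque': array([ 0.01560325,  0.04358032, -0.01521103]), 'gripper_width': 0.08554409679607924}
scene [[518.61202804   0.         272.77555333]
 [  0.         518.61202804 201.83391278]
 [  0.           0.           1.        ]] -0.13458812815290055 [[ 0.52184568 -0.50101697  0.69040502 -0.1289848 ]
 [-0.85269674 -0.32932788  0.40552609 -0.47768817]
 [ 0.02419417 -0.80032815 -0.59907387  0.67192532]
 [ 0.          0.          0.          1.        ]]
top [[425.55874287   0.         271.70037554]
 [  0.         425.55874287 214.0393332 ]
 [  0.           0.           1.        ]] -0.11293069138699713 [[ 0.01903645 -0.98488838  0.17214093  0.38891823]
 [-0.99969774 -0.02142896 -0.01205081 -0.05409218]
 [ 0.01555751 -0.17185949 -0.98499862  0.96748035]
 [ 0.          0.          0.          1.        ]]
```

View pics/scene0.png

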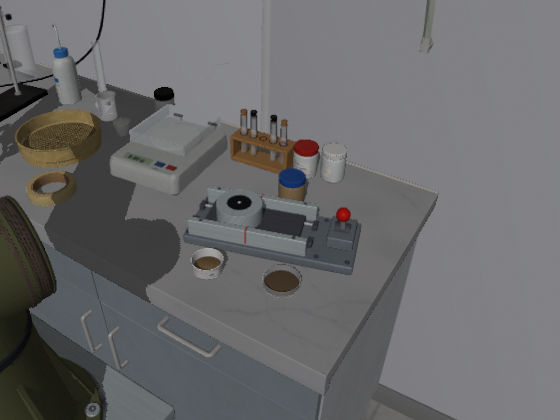

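View pics/top0.png

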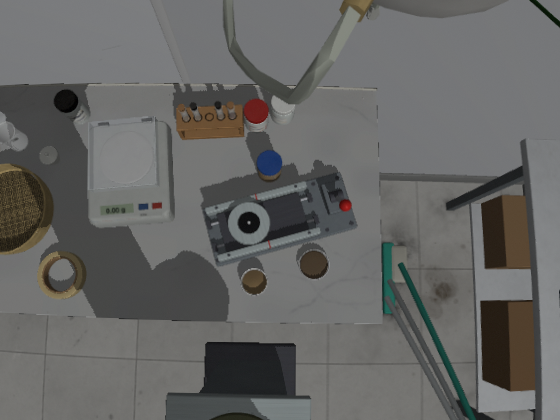

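```bash
cat > h.py <<'E'
import numpy as np, cv2
from plant import sensors, viewer
def grab(n):
    d=viewer.read_camera(n); return d
def dist(d): return np.array([d["k1"],0,0,0,0.])
def ray(d,px):
    u=cv2.undistortPointsIter(np.array(px,float).reshape(-1,1,2),d["K"],dist(d),None,None,(cv2.TERM_CRITERIA_EPS|cv2.TERM_CRITERIA_COUNT,100,1e-12)).reshape(-1,2)
    T=d["world_from_camera"]; v=np.c_[u,np.ones(len(u))]@T[:3,:3].T
    return T[:3,3],v
def onplane(d,px,z):
    o,v=ray(d,px); return o+v*((z-o[2])/v[:,2])[:,None]
def proj(d,P):
    T=np.linalg.inv(d["world_from_camera"]); 
    return cv2.projectPoints(np.array(P,float).reshape(-1,1,3),cv2.Rodrigues(T[:3,:3])[0],T[:3,3],d["K"],dist(d))[0].reshape(-1,2)
def crop(d,x0,y0,w,h,s,name):
    c=cv2.resize(d["image"][y0:y0+h,x0:x0+w],None,fx=s,fy=s,interpolation=cv2.INTER_CUBIC); cv2.imwrite("pics/"+name,c)
E
python3 - <<'E'
from h import *
d=grab("scene"); crop(d,180,160,190,140,4,"scene0z.png")
d=grab("top"); crop(d,195,140,180,150,4,"top0z.png")
E
```

```text
(no output)
```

View pics/scene0z.png

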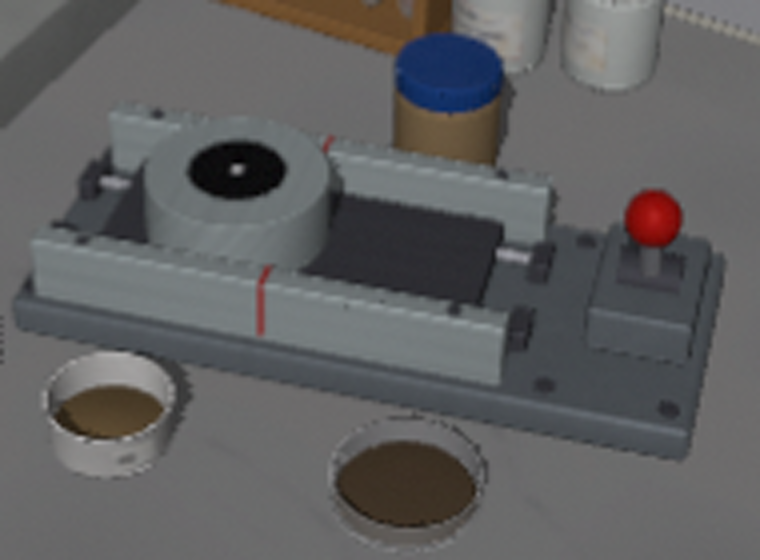

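View pics/top0z.png

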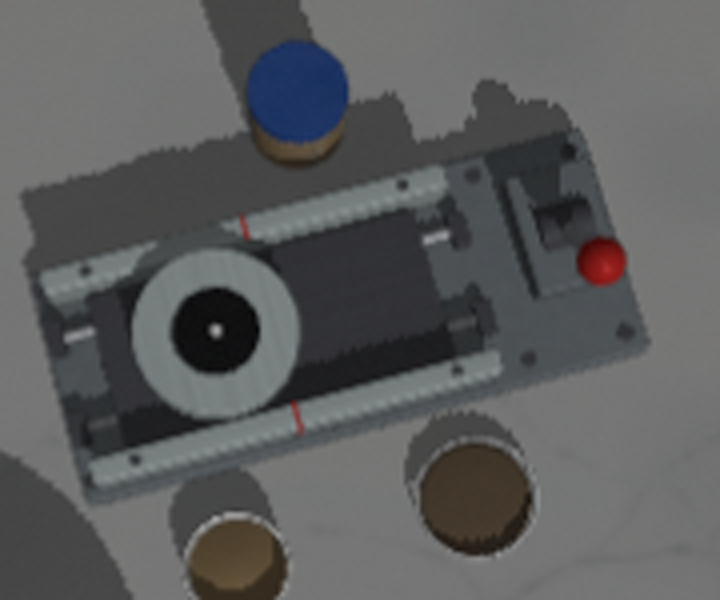

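```bash
cat >> h.py <<'E'
def redmask(d):
    im=d["image"].astype(int); b,g,r=im[...,0],im[...,1],im[...,2]
    return ((r-np.maximum(b,g))>25).astype(np.uint8)
def blobs(d,x0,y0,x1,y1):
    m=redmask(d); mm=np.zeros_like(m); mm[y0:y1,x0:x1]=m[y0:y1,x0:x1]
    n,l,s,c=cv2.connectedComponentsWithStats(mm,connectivity=8)
    im=d["image"].astype(float); w=np.clip(im[...,2]-np.maximum(im[...,0],im[...,1]),0,None)
    out=[]
    for i in range(1,n):
        ys,xs=np.nonzero(l==i); ww=w[ys,xs]
        out.append((s[i],(xs*ww).sum()/ww.sum(),(ys*ww).sum()/ww.sum()))
    return out
def whitedot(d,x0,y0,x1,y1):
    # white dot = bright spot inside black disc; weighted centroid
    g=cv2.cvtColor(d["image"],cv2.COLOR_BGR2GRAY).astype(float)
    dark=(g[y0:y1,x0:x1]<30).astype(np.uint8)
    cs,_=cv2.findContours(dark,cv2.RETR_EXTERNAL,cv2.CHAIN_APPROX_NONE)
    c=max(cs,key=cv2.contourArea); e=cv2.fitEllipse(c)
    cx,cy=e[0][0]+x0,e[0][1]+y0
    X,Y=np.meshgrid(np.arange(g.shape[1]),np.arange(g.shape[0]))
    k=(abs(X-cx)<5)&(abs(Y-cy)<5); bg=np.median(g[k]); w=np.clip(g-bg-8,0,None)*k
    return (cx,cy,e[1]),((X*w).sum()/w.sum(),(Y*w).sum()/w.sum()),cv2.contourArea(c)
E
python3 - <<'E'
from h import *
for n,b,wb in (("top",(195,140,375,290),(230,205,270,245)),("scene",(180,160,370,290),(220,190,260,215))):
    d=grab(n)
    for s,x,y in blobs(d,*b): print(n,s,round(x,2),round(y,2),onplane(d,[x,y],.054).round(4))
    r=whitedot(d,*wb); print(r, onplane(d,r[1],.070).round(4), onplane(d,r[0][:2],.070).round(4))
E
```

```text
top [255 194   2   6   8] 255.62 196.4 [[ 0.5871 -0.0292  0.054 ]]
top [339 199  13  13 122] 345.33 205.4 [[ 0.5714 -0.2269  0.054 ]]
top [268 240   3   8  12] 268.8 243.58 [[ 0.4838 -0.0603  0.054 ]]
((248.53671836853027, 222.26022911071777, (19.73231315612793, 19.96723747253418)), (np.float64(248.5355249204666), np.float64(222.20254506892894)), 307.5) [[ 0.527 -0.016  0.07 ]] [[ 0.5269 -0.016   0.07  ]]
scene [236 160  51  13 346] 266.38 164.38 [[0.6928 0.0242 0.054 ]]
scene [261 194   3   4   6] 261.57 195.3 [[ 0.5895 -0.0289  0.054 ]]
scene [336 207  15  15 173] 342.93 214.1 [[ 0.6242 -0.1942  0.054 ]]
scene [244 226   4  18  36] 244.85 234.77 [[ 0.4692 -0.0692  0.054 ]]
((238.91140747070312, 202.11027145385742, (12.575450897216797, 22.56134605407715)), (np.float64(238.8253557567917), np.float64(201.8764553686934)), 221.0) [[ 0.5285 -0.0154  0.07  ]] [[ 0.528 -0.016  0.07 ]]
```

```bash
python3 - <<'E'
from h import *
t=grab("top"); s=grab("scene")
L=[]
for d,b in ((t,(195,140,375,290)),(s,(180,190,370,290))):
    B=blobs(d,*b); ball=max(B,key=lambda q:q[0][4]); 
    m=redmask(d); x,y,w,h,_=ball[0]
    p=[x+(w-1)/2,y+(h-1)/2]; o,v=ray(d,[p]); L.append((o,v[0]/np.linalg.norm(v[0]),onplane(d,[p],.1035)[0]))
(o1,v1,a),(o2,v2,b)=L
A=np.c_[v1,-v2]; q=np.linalg.lstsq(A,o2-o1,rcond=None)[0]; P1=o1+q[0]*v1;P2=o2+q[1]*v2
print("ball",a,b,"tri",P1,P2)
mk=np.array([.5355,-.0447]); bb=(a+b)[:2]/2; rel=bb-mk
print(np.degrees(np.arctan2(rel[1],rel[0])-np.arctan2(-.172,-.0235)), np.linalg.norm(rel), np.hypot(.172,.0235))
# scene: rear top line & end of front line at top
ys,xs=np.nonzero(redmask(s)[220:250,240:255]); print(sorted(zip(ys+220,xs+240)))
def prt(n,px,z): print(n,onplane(t,px,z).round(4))
# bystanders rough (top px)
prt("tin",[(254,281)],.026); prt("dish",[(314,264)],.015); prt("jar",[(269,164)],.073)
# rail edge by Canny/Hough in top
g=cv2.cvtColor(t["image"],cv2.COLOR_BGR2GRAY); e=cv2.Canny(g,40,100)
for l in cv2.HoughLinesP(e[150:270,200:360],1,np.pi/720,25,minLineLength=50,maxLineGap=6)[:,0]:
    p=onplane(t,[(l[0]+200,l[1]+150),(l[2]+200,l[3]+150)],.054); dd=p[1]-p[0]; print(l+[200,150,200,150], np.degrees(np.arctan2(dd[1],dd[0])).round(2),np.linalg.norm(dd).round(3))
E
```

```text
ball [ 0.56232677 -0.21686606  0.1035    ] [ 0.56415917 -0.21685911  0.1035    ] tri [ 0.56212052 -0.21667246  0.10452757] [ 0.5626096  -0.21744221  0.10477075]
16.934206380038148 0.17438356352999196 0.1735979550570801
[(np.int64(226), np.int64(246)), (np.int64(227), np.int64(246)), (np.int64(227), np.int64(247)), (np.int64(228), np.int64(245)), (np.int64(228), np.int64(246)), (np.int64(229), np.int64(245)), (np.int64(229), np.int64(246)), (np.int64(230), np.int64(244)), (np.int64(230), np.int64(245)), (np.int64(231), np.int64(244)), (np.int64(231), np.int64(245)), (np.int64(232), np.int64(244)), (np.int64(232), np.int64(245)), (np.int64(233), np.int64(244)), (np.int64(233), np.int64(245)), (np.int64(234), np.int64(244)), (np.int64(234), np.int64(245)), (np.int64(235), np.int64(244)), (np.int64(235), np.int64(245)), (np.int64(236), np.int64(244)), (np.int64(236), np.int64(245)), (np.int64(237), np.int64(244)), (np.int64(237), np.int64(245)), (np.int64(238), np.int64(244)), (np.int64(238), np.int64(245)), (np.int64(239), np.int64(244)), (np.int64(239), np.int64(245)), (np.int64(240), np.int64(244)), (np.int64(240), np.int64(245)), (np.int64(241), np.int64(244)), (np.int64(241), np.int64(245)), (np.int64(242), np.int64(244)), (np.int64(242), np.int64(245)), (np.int64(243), np.int64(244)), (np.int64(243), np.int64(245))]
tin [[ 0.4037 -0.0297  0.026 ]]
dish [[ 0.4441 -0.1625  0.015 ]]
jar [[ 0.6559 -0.057   0.073 ]]
[211 264 328 230] -72.57 0.263
[254 257 306 243] -73.78 0.116
[250 195 302 181] -73.26 0.119
[204 259 318 227] -73.04 0.256
[251 202 306 188] -74.13 0.125
[200 187 260 171] -73.35 0.137
[267 232 318 217] -72.3 0.116
[340 172 357 224] -162.69 0.122
[200 204 216 265] -162.97 0.138
[250 196 313 179] -73.23 0.145
[254 203 307 189] -73.62 0.121
[262 242 315 227] -72.96 0.12
```

```bash
cat >> h.py <<'E'
TH=np.radians(16.85); XS=np.array([np.cos(TH),np.sin(TH)]); YS=np.array([-np.sin(TH),np.cos(TH)]); MK=np.array([.5355,-.0447])
LINE={"top":[(255.62,196.40),(268.80,243.58)],"scene":[(261.57,195.3),(245.8,227.8)]}
def stage(p): r=np.asarray(p)[:2]-MK; return np.array([r@XS,r@YS])
def mounty(n,d=None,verbose=True):
    d=d or grab(n); a,b=onplane(d,LINE[n],.054)[:,:2]; mid=(a+b)/2
    # line: mid ; dot
    gy0=cv2.cvtColor(d["image"],cv2.COLOR_BGR2GRAY)
    box=(228,200,300,250) if n=="top" else (215,186,290,235)
    r=whitedot(d,*box); P=onplane(d,[r[1],r[0][:2]],.070)[:,:2]-mid
    out=[(p@YS*1000).round(2) for p in P]; 
    if verbose: print(n,"mid",mid.round(4),"sep",((a-b)@XS).round(4),((a-b)@YS).round(4),"dot y,disc y mm",out,"x",(P@XS*1000).round(2),"px",np.round(r[1],2))
    return out
def where():
    s=sensors.state(); R=s["eef_rot"]; p=s["tool_pos"]
    print("t",round(s["clock"],2),"tcp stage mm",(stage(p)*1000).round(2),"z",round(p[2]*1000,2),"toolx ang",np.degrees(np.arctan2(R[1,0],R[0,0])).round(2),"tilt",(R[:2,2]*1000).round(1),"F",s["contact_force"].round(2),"Fstage",(s["contact_force"][:2]@np.c_[XS,YS]).round(2),"w",round(s["gripper_width"]*1000,1))
    return s
def need(xs,ys,z,ang=106.85):
    s=sensors.state(); R=s["eef_rot"]; t=np.r_[MK+XS*xs/1000+YS*ys/1000,z/1000]
    print("shift tool mm",(R.T@(t-s["tool_pos"])*1000).round(1),"rotz deg(tool)",round(-(ang-np.degrees(np.arctan2(R[1,0],R[0,0]))),2))
E
python3 - <<'E'
from h import *
mounty("top");mounty("scene");where();need(0,102,200)
E
```

```text
top mid [ 0.5355 -0.0447] sep 0.1078 -0.0002 dot y,disc y mm [np.float64(29.96), np.float64(30.02)] x [0.25 0.18] px [248.53 222.2 ]
scene mid [ 0.5381 -0.0442] sep 0.1072 -0.0005 dot y,disc y mm [np.float64(30.37), np.float64(30.01)] x [-0.83 -1.4 ] px [238.82 201.88]
t 0.5 tcp stage mm [-184.49  708.57] z 207.38 toolx ang 165.17 tilt [-0.  -0.1] F [-0.86 -0.11 -0.22] Fstage [-0.85  0.15] w 85.4
shift tool mm [-475.6 -419.3    7.4] rotz deg(tool) 58.32
```

move_arm([
  [[0,0,9.7],[0,0,0],255],
  [[0,0,9.7],[0,0,0],255],
  [[0,0,9.7],[0,0,0],255],
  [[0,0,9.7],[0,0,0],255],
  [[0,0,9.7],[0,0,0],255],
  [[0,0,9.7],[0,0,0],255],
])

```text
clock: 1.25
tool_pos: [0.1536, 0.58, 0.2076]
eef_rot: [[-0.26, 0.966, 0.0], [0.966, 0.26, 0.0], [0.0, 0.0, -1.0]]
contact_force: [0.7, 0.7, 0.4]
gripper_width: -0.0001
```

```bash
python3 - <<'E'
from h import *
where();need(0,102,200)
E
```

```text
t 1.25 tcp stage mm [-184.45  708.63] z 207.56 toolx ang 105.08 tilt [0.1 0.3] F [0.71 0.67 0.4 ] Fstage [0.87 0.44] w -0.1
shift tool mm [-600.7  203.1    7.4] rotz deg(tool) -1.77
```

move_arm([
  [[0,0,-1.7],[-50,17,0],255],
  [[0,0,0],[-50,17,0],255],
  [[0,0,0],[-50,17,0],255],
  [[0,0,0],[-50,17,0],255],
  [[0,0,0],[-50,17,0],255],
  [[0,0,0],[-50,17,0],255],
  [[0,0,0],[-50,17,0],255],
  [[0,0,0],[-50,17,0],255],
  [[0,0,0],[-50,17,0],255],
  [[0,0,0],[-50,17,0],255],
  [[0,0,0],[-50,17,0],255],
  [[0,0,0],[0,0,0],255],
])

```text
clock: 2.75
tool_pos: [0.502, 0.0939, 0.2088]
eef_rot: [[-0.29, 0.957, 0.008], [0.957, 0.29, 0.005], [0.002, 0.009, -1.0]]
contact_force: [-0.2, 0.3, 0.3]
gripper_width: 0.0003
```

```bash
python3 - <<'E'
from h import *
where();need(0,102,90)
E
```

```text
t 2.75 tcp stage mm [  8.07 142.36] z 208.84 toolx ang 106.88 tilt [7.7 4.9] F [-0.18  0.29  0.35] Fstage [-0.09  0.33] w 0.3
shift tool mm [-40.6  -9.1 118.7] rotz deg(tool) 0.03
```

move_arm([
  [[0.5,-0.1,0],[-40,-9,20],255],
  [[0,0,0],[0,0,50],255],
  [[0,0,0],[0,0,30],255],
  [[0,0,0],[0,0,18],255],
  [[0,0,0],[0,0,0],255],
])

```text
clock: 3.38
tool_pos: [0.5046, 0.0549, 0.0886]
eef_rot: [[-0.292, 0.957, 0.001], [0.957, 0.292, 0.003], [0.002, 0.002, -1.0]]
contact_force: [-0.1, 0.4, 0.9]
gripper_width: -0.0005
```

```bash
python3 - <<'E'
from h import *
where();need(0,102,56)
d=grab("scene"); crop(d,180,120,190,140,4,"scene1z.png")
d=grab("top"); crop(d,195,140,180,150,4,"top1z.png")
E
```

```text
t 3.38 tcp stage mm [ -0.72 104.32] z 88.64 toolx ang 106.96 tilt [1.3 2.8] F [-0.06  0.41  0.91] Fstage [0.06 0.41] w -0.5
shift tool mm [-2.4  0.6 32.6] rotz deg(tool) 0.11
```

View pics/scene1z.png

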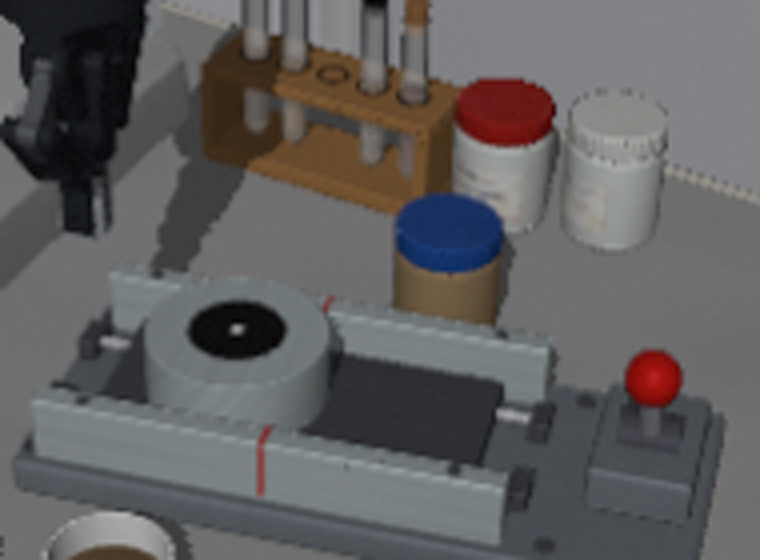

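View pics/top1z.png

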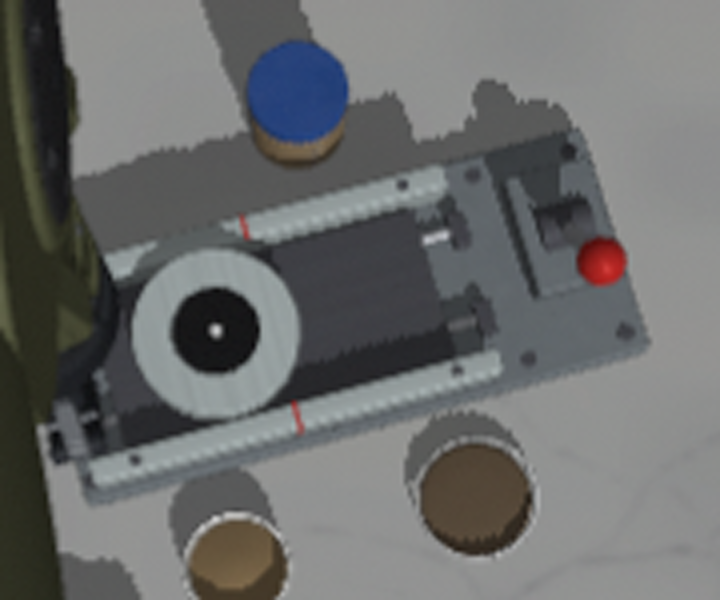

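```bash
python3 - <<'E'
from h import *
d=grab("scene"); print(proj(d,[(.5046,.0549,.0806),(.5046,.0549,.0886),(.5046,.0549,.0686)]))
E
```

```text
[[202.03114122 191.78325525]
 [201.79691701 188.43348892]
 [202.3798529  196.7493875 ]]
```

```bash
python3 - <<'E'
from h import *
where()
d=grab("top"); 
for p in proj(d,[(.5046,.0549,.0806),(.5046,.0549,.1116),(.5046,.0549,.1416)]): print(p,(p-[195,140])*4)
crop(d,170,180,120,90,6,"top2z.png")
d=grab("scene"); crop(d,170,130,100,75,8,"scene2z.png")
E
```

```text
t 3.52 tcp stage mm [  1.53 103.6 ] z 90.85 toolx ang 106.95 tilt [5.7 3.1] F [-0.03  0.41  0.14] Fstage [0.09 0.4 ] w 0.1
[214.32625468 231.24355917] [ 77.3050187  364.97423667]
[212.53603148 229.22649787] [ 70.1441259  356.90599149]
[210.67938973 227.13380894] [ 62.71755893 348.53523577]
```

View pics/scene2z.png

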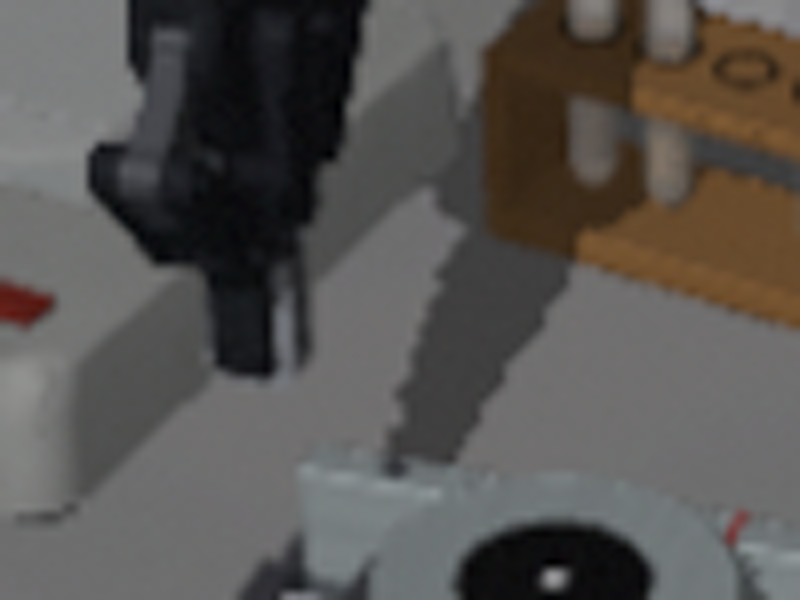

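View pics/top2z.png

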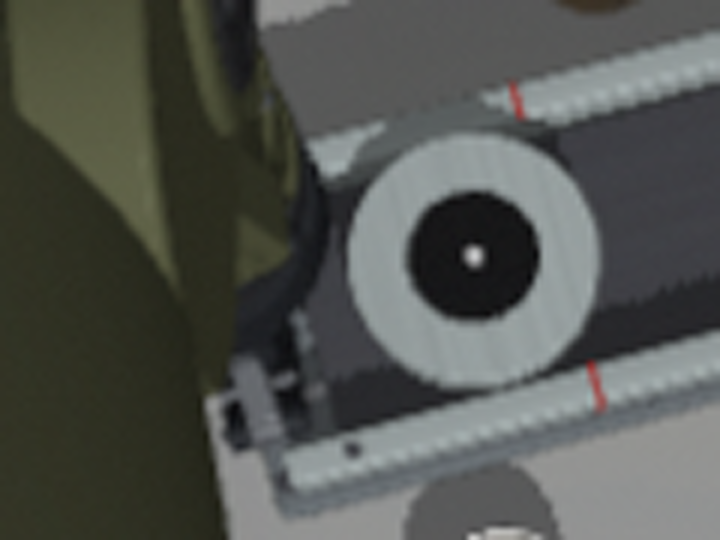

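```bash
python3 - <<'E'
from h import *
s=where(); d=grab("scene")
for z in (.06,.08,.09,.1,.11,.12):
    p=onplane(d,[(203.1,176.9)],z)[0]; print(z,p.round(4),(stage(p)*1000).round(1))
# reproject known things: dot
print(proj(d,[np.r_[MK+YS*.030,.07]]))
print(s['qpos'],s['tool_pos'])
E
```

```text
t 3.62 tcp stage mm [  1.91 103.27] z 91.09 toolx ang 106.93 tilt [6.6 3.1] F [ 1.14 -0.61  0.83] Fstage [ 0.91 -0.92] w -0.1
0.06 [0.5703 0.1044 0.06  ] [ 76.6 132.6]
0.08 [0.5475 0.0854 0.08  ] [ 49.2 121. ]
0.09 [0.536  0.0759 0.09  ] [ 35.5 115.2]
0.1 [0.5246 0.0664 0.1   ] [ 21.8 109.5]
0.11 [0.5132 0.0569 0.11  ] [  8.1 103.7]
0.12 [0.5018 0.0473 0.12  ] [-5.6 97.9]
[[238.57038744 202.41704223]]
[  6.05760484  12.62946114 -25.67174094  51.30370044   0.13556088
  79.12763144] [0.50739793 0.05468966 0.09109276]
```

```bash
python3 - <<'E'
from h import *
d=grab("scene"); im=d["image"][155:205,185:225]
g=cv2.cvtColor(im,cv2.COLOR_BGR2GRAY)
im=cv2.convertScaleAbs(im.astype(np.float32),alpha=1.7); cv2.imwrite("pics/c3.png",cv2.resize(im,None,fx=12,fy=12,interpolation=cv2.INTER_NEAREST))
E
```

```text
(no output)
```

View pics/c3.png

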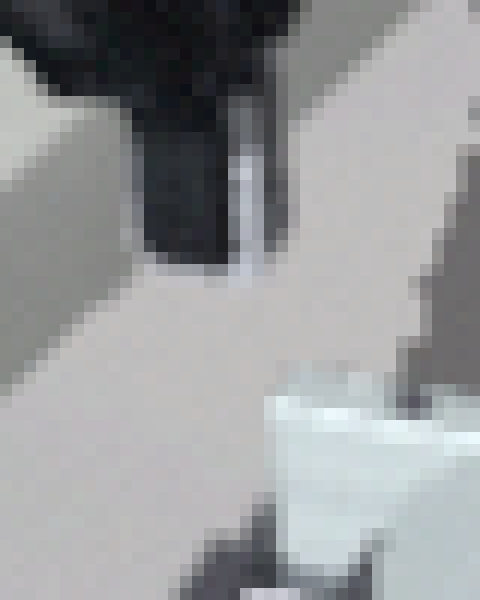

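move_arm([
  [[0.4,0,0],[-2,-2,10],255],
  [[0,0,0],[0,0,10],255],
  [[0,0,0],[0,0,5],255],
  [[0,0,0],[0,0,0],255],
  [[0,0,0],[0,0,0],255],
])

```text
clock: 4.35
tool_pos: [0.5059, 0.0518, 0.0641]
eef_rot: [[-0.291, 0.957, -0.001], [0.957, 0.291, 0.001], [0.001, -0.001, -1.0]]
contact_force: [-0.3, -0.4, 0.3]
gripper_width: 0.0003
```

```bash
python3 - <<'E'
from h import *
s=where();d=grab("scene"); im=d["image"][155:205,185:225]
im=cv2.convertScaleAbs(im.astype(np.float32),alpha=1.7); cv2.imwrite("pics/c4.png",cv2.resize(im,None,fx=12,fy=12,interpolation=cv2.INTER_NEAREST))
p=s["tool_pos"]; print(proj(d,[p-[0,0,.008],p+[0,0,.022]]))
E
```

```text
t 4.35 tcp stage mm [ -0.36 100.89] z 64.14 toolx ang 106.89 tilt [-0.9  0.9] F [-0.3  -0.41  0.27] Fstage [-0.4 -0.3] w 0.3
[[204.4117209  202.02577974]
 [203.57122935 189.65740078]]
```

View pics/c4.png

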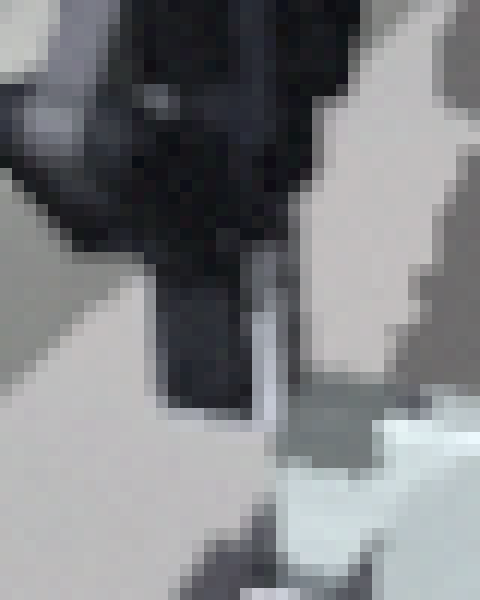

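move_arm([
  [[0,0,0],[0,0,8],255],
  [[0,0,0],[0,0,6],255],
  [[0,0,0],[0,0,2],255],
  [[0,0,0],[0,0,0],255],
])

```text
clock: 4.9
tool_pos: [0.506, 0.0518, 0.0472]
eef_rot: [[-0.291, 0.957, -0.001], [0.957, 0.291, 0.001], [0.001, -0.0, -1.0]]
contact_force: [1.0, -0.1, 0.4]
gripper_width: -0.0001
```

```bash
cat >> h.py <<'E'
def peek(name,x0=185,y0=155,w=60,h=60,sc=10,n="scene"):
    d=grab(n); im=d["image"][y0:y0+h,x0:x0+w]
    im=cv2.convertScaleAbs(im.astype(np.float32),alpha=1.7); cv2.imwrite("pics/"+name,cv2.resize(im,None,fx=sc,fy=sc,interpolation=cv2.INTER_NEAREST)); return d
E
python3 - <<'E'
from h import *
s=where();d=peek("c5.png")
p=s["tool_pos"]; print(proj(d,[p-[0,0,.008],p+[0,0,.022]]))
E
```

```text
t 4.9 tcp stage mm [ -0.25 100.91] z 47.18 toolx ang 106.9 tilt [-0.5  0.9] F [ 1.02 -0.1   0.38] Fstage [ 0.95 -0.4 ] w -0.1
[[204.88815462 208.79365332]
 [204.05863287 196.66872555]]
```

View pics/c5.png

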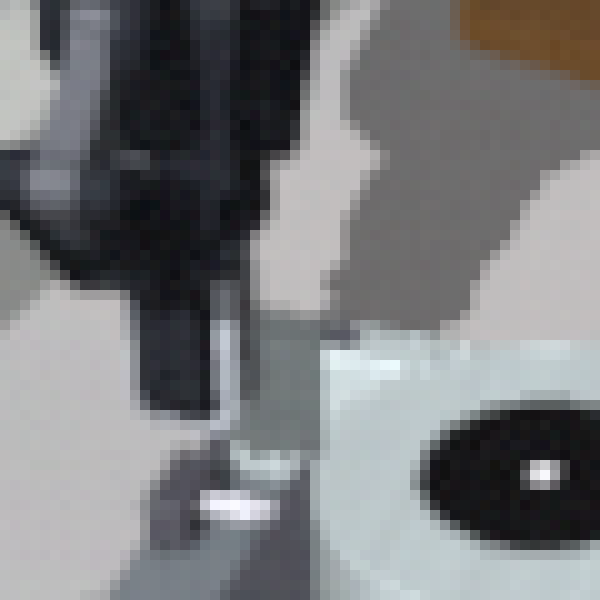

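move_arm([
  [[0,0,0],[0,0,3],255],
  [[0,0,0],[0,0,3],255],
  [[0,0,0],[0,0,2],255],
  [[0,0,0],[0,0,0],255],
])

```text
clock: 5.45
tool_pos: [0.5063, 0.0519, 0.039]
eef_rot: [[-0.291, 0.957, 0.0], [0.957, 0.291, 0.001], [0.001, 0.0, -1.0]]
contact_force: [0.6, -0.1, 0.8]
gripper_width: -0.0001
```

```bash
python3 - <<'E'
from h import *
s=where();d=peek("c6.png")
p=s["tool_pos"]; print(proj(d,[p-[0,0,.008],p+[0,0,.022]]))
E
```

```text
t 5.45 tcp stage mm [8.0000e-02 1.0086e+02] z 38.99 toolx ang 106.9 tilt [0.2 1. ] F [ 0.6  -0.12  0.78] Fstage [ 0.54 -0.29] w -0.1
[[205.19273093 211.93709923]
 [204.37006556 199.92873931]]
```

View pics/c6.png

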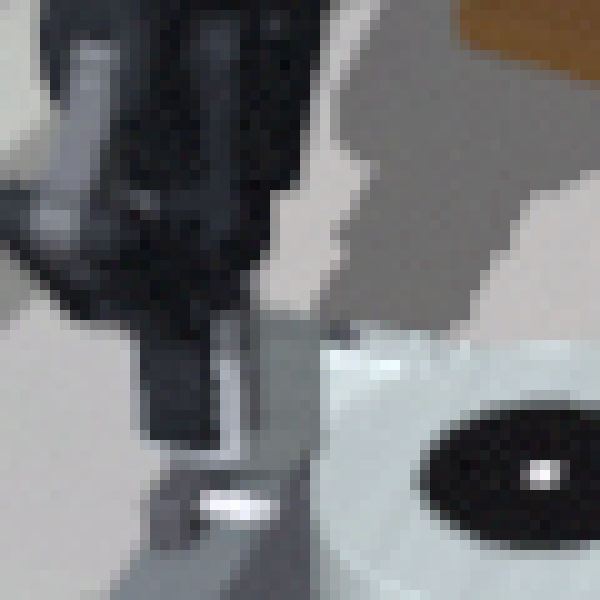

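move_arm([
  [[0,0,0],[0,0,4],255],
  [[0,0,0],[0,0,4],255],
  [[0,0,0],[0,0,3],255],
  [[0,0,0],[0,0,2],255],
  [[0,0,0],[0,0,0],255],
])

```text
clock: 6.12
tool_pos: [0.5064, 0.0519, 0.0251]
eef_rot: [[-0.291, 0.957, 0.0], [0.957, 0.291, 0.001], [0.001, 0.0, -1.0]]
contact_force: [-0.3, -0.1, 0.1]
gripper_width: 0.0001
```

```bash
python3 - <<'E'
from h import *
s=where();d=peek("c7.png")
p=s["tool_pos"]; print(proj(d,[p-[0,0,.008],p+[0,0,.022]]))
E
```

```text
t 6.12 tcp stage mm [  0.11 100.88] z 25.09 toolx ang 106.9 tilt [0.2 1. ] F [-0.31 -0.1   0.12] Fstage [-0.33 -0.  ] w 0.1
[[205.56156906 217.35139472]
 [204.74753029 205.53603914]]
```

View pics/c7.png

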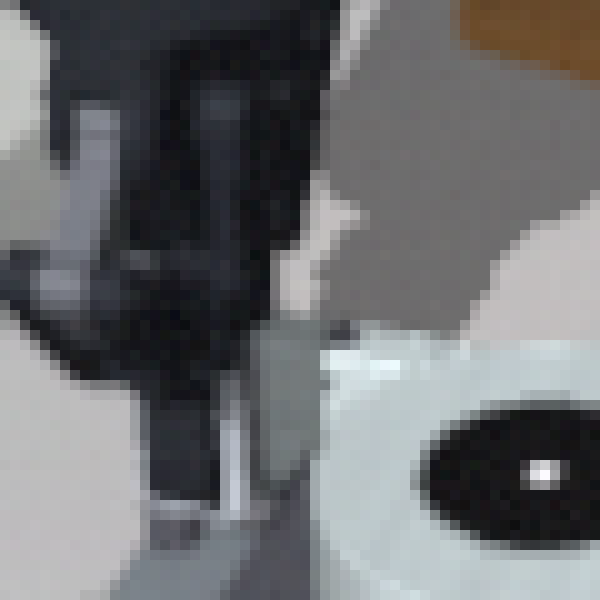

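move_arm([
  [[0,0,0],[-4,0,0],255],
  [[0,0,0],[-3,0,0],255],
  [[0,0,0],[-2,0,0],255],
  [[0,0,0],[-2,0,0],255],
  [[0,0,0],[-2,0,0],255],
  [[0,0,0],[-2,0,0],255],
  [[0,0,0],[-2,0,0],255],
  [[0,0,0],[-2,0,0],255],
])

```text
clock: 7.18
tool_pos: [0.5125, 0.0333, 0.0256]
eef_rot: [[-0.291, 0.957, 0.001], [0.957, 0.291, 0.003], [0.003, 0.001, -1.0]]
contact_force: [0.0, 2.6, 0.5]
gripper_width: 0.0001
```

```bash
python3 - <<'E'
from h import *
s=where();mounty("scene")
E
```

```text
t 7.17 tcp stage mm [ 0.56 81.3 ] z 25.58 toolx ang 106.92 tilt [0.6 2.9] F [0.03 2.63 0.5 ] Fstage [0.79 2.51] w 0.1
scene mid [ 0.5381 -0.0442] sep 0.1072 -0.0005 dot y,disc y mm [np.float64(25.52), np.float64(25.31)] x [-0.74 -1.91] px [241.23 202.27]
```

move_arm([
  [[0,0,0],[-2,0,0],255],
  [[0,0,0],[-2,0,0],255],
  [[0,0,0],[-2,0,0],255],
  [[0,0,0],[-2,0,0],255],
  [[0,0,0],[-2,0,0],255],
  [[0,0,0],[-2,0,0],255],
  [[0,0,0],[-2,0,0],255],
  [[0,0,0],[-2,0,0],255],
  [[0,0,0],[-2,0,0],255],
  [[0,0,0],[-2,0,0],255],
  [[0,0,0],[-2,0,0],255],
  [[0,0,0],[-2,0,0],255],
])

```text
clock: 8.72
tool_pos: [0.5198, 0.0097, 0.0256]
eef_rot: [[-0.292, 0.957, 0.0], [0.957, 0.292, 0.005], [0.005, 0.002, -1.0]]
contact_force: [-0.9, 1.8, 0.9]
gripper_width: 0.0001
```

```bash
python3 - <<'E'
from h import *
s=where();mounty("scene")
E
```

```text
t 8.72 tcp stage mm [ 0.7  56.61] z 25.6 toolx ang 106.95 tilt [0.3 4.9] F [-0.86  1.79  0.91] Fstage [-0.3   1.96] w 0.1
scene mid [ 0.5381 -0.0442] sep 0.1072 -0.0005 dot y,disc y mm [np.float64(0.87), np.float64(0.41)] x [-0.7  -1.68] px [253.49 204.44]
```

move_arm([
  [[0,0,0],[-2,0,0],255],
  [[0,0,0],[-2,0,0],255],
  [[0,0,0],[-2,0,0],255],
  [[0,0,0],[-2,0,0],255],
  [[0,0,0],[-2,0,0],255],
  [[0,0,0],[-2,0,0],255],
  [[0,0,0],[-2,0,0],255],
  [[0,0,0],[-2,0,0],255],
  [[0,0,0],[0,0,0],255],
])

```text
clock: 9.9
tool_pos: [0.5249, -0.007, 0.0256]
eef_rot: [[-0.291, 0.957, 0.0], [0.957, 0.291, 0.005], [0.004, 0.002, -1.0]]
contact_force: [-1.0, 3.6, 1.5]
gripper_width: -0.0
```

```bash
python3 - <<'E'
from h import *
s=where();mounty("scene")
E
```

```text
t 9.9 tcp stage mm [ 0.78 39.21] z 25.6 toolx ang 106.94 tilt [0.5 4.8] F [-0.98  3.64  1.46] Fstage [0.12 3.77] w -0.0
scene mid [ 0.5381 -0.0442] sep 0.1072 -0.0005 dot y,disc y mm [np.float64(-16.9), np.float64(-17.08)] x [-0.49 -1.75] px [262.43 205.96]
```

move_arm([
  [[0,0,0],[1,0,0],255],
  [[0,0,0],[1,0,0],255],
  [[0,0,0],[1,0,0],255],
  [[0,0,0],[1,0,0],255],
  [[0,0,0],[1,0,0],255],
  [[0,0,0],[1,0,0],255],
  [[0,0,0],[1,0,0],255],
  [[0,0,0],[1,0,0],255],
  [[0,0,0],[2,0,0],255],
  [[0,0,0],[3,0,0],255],
  [[0,0,0],[4,0,0],255],
  [[0,0,0],[4,0,0],255],
])

```text
clock: 11.45
tool_pos: [0.5186, 0.0125, 0.0254]
eef_rot: [[-0.29, 0.957, 0.001], [0.957, 0.29, 0.001], [0.0, 0.001, -1.0]]
contact_force: [-0.4, -0.2, 0.3]
gripper_width: -0.0
```

```bash
python3 - <<'E'
from h import *
s=where();mounty("scene")
E
```

```text
t 11.45 tcp stage mm [ 0.4  59.62] z 25.35 toolx ang 106.88 tilt [0.8 0.5] F [-0.41 -0.16  0.34] Fstage [-0.43 -0.03] w -0.0
scene mid [ 0.5381 -0.0442] sep 0.1072 -0.0005 dot y,disc y mm [np.float64(-8.81), np.float64(-9.46)] x [-0.84 -1.53] px [258.32 205.35]
```

move_arm([
  [[0,0,0],[0,0,-5],255],
  [[0,0,0],[0,0,-20],255],
  [[0,0,0],[0,0,-20],255],
  [[0,0,0],[-20,0,0],255],
  [[0,0,0],[-40,0,0],255],
  [[0,0,0],[-40,0,0],255],
  [[0,0,0],[-35,0,0],255],
  [[0,0,0],[0,0,0],255],
  [[0,0,0],[0,0,0],255],
])

```text
clock: 12.62
tool_pos: [0.5586, -0.1245, 0.07]
eef_rot: [[-0.29, 0.957, -0.0], [0.957, 0.29, -0.001], [-0.001, -0.001, -1.0]]
contact_force: [0.1, -0.7, 0.1]
gripper_width: 0.0001
```

```bash
python3 - <<'E'
from h import *
s=where();need(0,-80,26);mounty("top");d=peek("c8.png",230,140,110,110,6)
p=s["tool_pos"]; print(proj(d,[p-[0,0,.008],p+[0,0,.022]]))
E
```

```text
t 12.62 tcp stage mm [ -1.03 -83.06] z 69.97 toolx ang 106.88 tilt [-0.4 -0.8] F [ 0.09 -0.68  0.05] Fstage [-0.11 -0.68] w 0.1
shift tool mm [ 3.1  1.1 44. ] rotz deg(tool) 0.03
top mid [ 0.5355 -0.0447] sep 0.1078 -0.0002 dot y,disc y mm [np.float64(72.84), np.float64(73.66)] x [-50.48 -40.46] px [235.26 250.49]
[[295.38562576 216.26028323]
 [296.19830135 203.63525649]]
```

View pics/c8.png

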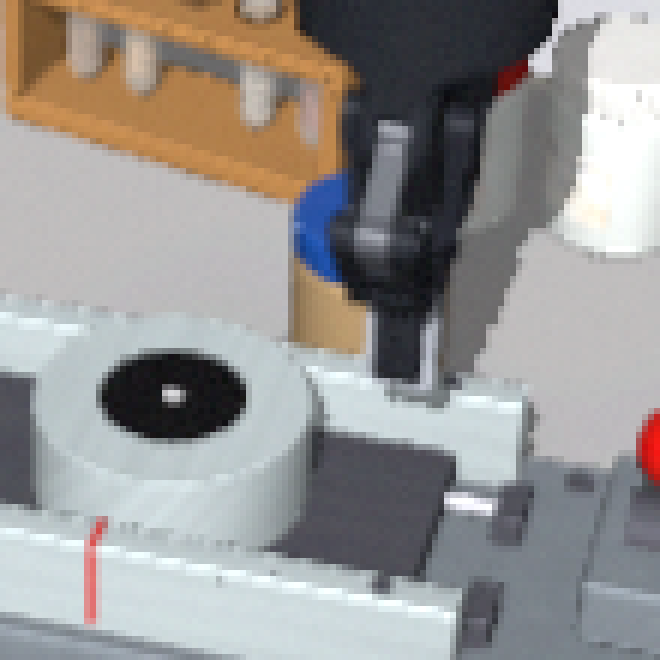

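move_arm([
  [[0,0,0],[3,1,15],255],
  [[0,0,0],[0,0,15],255],
  [[0,0,0],[0,0,8],255],
  [[0,0,0],[0,0,3],255],
  [[0,0,0],[0,0,0],255],
  [[0,0,0],[0,0,0],255],
])

```text
clock: 13.48
tool_pos: [0.5576, -0.118, 0.0254]
eef_rot: [[-0.295, 0.956, -0.002], [0.956, 0.295, -0.0], [0.0, -0.002, -1.0]]
contact_force: [0.7, 0.3, 0.8]
gripper_width: 0.0001
```

```bash
python3 - <<'E'
from h import *
s=where();mounty("scene")
E
```

```text
t 13.47 tcp stage mm [ -0.1  -76.56] z 25.45 toolx ang 107.15 tilt [-1.9 -0.4] F [0.74 0.28 0.79] Fstage [0.79 0.06] w 0.1
scene mid [ 0.5381 -0.0442] sep 0.1072 -0.0005 dot y,disc y mm [np.float64(-8.79), np.float64(-9.4)] x [-0.8  -1.45] px [258.31 205.34]
```

move_arm([
  [[0,0,0],[3,0,0],255],
  [[0,0,0],[3,0,0],255],
  [[0,0,0],[2,0,0],255],
  [[0,0,0],[2,0,0],255],
  [[0,0,0],[2,0,0],255],
  [[0,0,0],[2,0,0],255],
  [[0,0,0],[2,0,0],255],
  [[0,0,0],[2,0,0],255],
  [[0,0,0],[2,0,0],255],
  [[0,0,0],[2,0,0],255],
  [[0,0,0],[2,0,0],255],
  [[0,0,0],[0,0,0],255],
])

```text
clock: 15.02
tool_pos: [0.5513, -0.095, 0.0266]
eef_rot: [[-0.294, 0.956, 0.001], [0.956, 0.294, -0.003], [-0.003, -0.0, -1.0]]
contact_force: [0.8, -1.0, -1.3]
gripper_width: -0.0002
```

```bash
python3 - <<'E'
from h import *
s=where();mounty("scene")
E
```

```text
t 15.03 tcp stage mm [  0.56 -52.76] z 26.57 toolx ang 107.1 tilt [ 0.7 -3.4] F [ 0.78 -1.01 -1.27] Fstage [ 0.45 -1.19] w -0.2
scene mid [ 0.5381 -0.0442] sep 0.1072 -0.0005 dot y,disc y mm [np.float64(-35.46), np.float64(-45.01)] x [33.87 25.03] px [276.24 197.4 ]
```

```bash
cat >> h.py <<'E'
def mounty2(n,y,rw=13,rh=9):
    d=grab(n); a,b=onplane(d,LINE[n],.054)[:,:2]; mid=(a+b)/2
    p=proj(d,[np.r_[mid+YS*y/1000,.07]])[0]; x0,y0=(p-[rw,rh]).round().astype(int); 
    r=whitedot(d,x0,y0,x0+2*rw,y0+2*rh); P=onplane(d,[r[1],r[0][:2]],.070)[:,:2]-mid
    print(n,"dot,disc y mm",(P@YS*1000).round(2),"x",(P@XS*1000).round(2),"area",r[2])
E
python3 - <<'E'
from h import *
mounty2("scene",3); where()
E
```

```text
scene dot,disc y mm [3.67 3.02] x [-0.49 -1.7 ] area 228.0
t 15.12 tcp stage mm [  0.56 -52.9 ] z 26.56 toolx ang 107.1 tilt [ 0.7 -3.5] F [ 0.91 -1.71 -0.33] Fstage [ 0.38 -1.9 ] w 0.1
```

move_arm([
  [[0,0,0],[2,0,0],255],
  [[0,0,0],[2,0,0],255],
  [[0,0,0],[0,0,0],255],
])

```text
clock: 15.5
tool_pos: [0.5502, -0.0912, 0.0265]
eef_rot: [[-0.294, 0.956, 0.001], [0.956, 0.294, -0.004], [-0.004, -0.0, -1.0]]
contact_force: [-0.6, -2.1, 0.1]
gripper_width: 0.0
```

```bash
python3 - <<'E'
from h import *
where();mounty2("scene",7)
E
```

```text
t 15.5 tcp stage mm [  0.55 -48.75] z 26.54 toolx ang 107.09 tilt [ 0.7 -3.6] F [-0.64 -2.06  0.13] Fstage [-1.21 -1.78] w 0.0
scene dot,disc y mm [7.76 7.48] x [-0.67 -1.46] area 222.0
```

Pushed to about +7.6 mm; retract slowly.

move_arm([
  [[0,0,0],[-1,0,0],255],
  [[0,0,0],[-1,0,0],255],
  [[0,0,0],[-1,0,0],255],
  [[0,0,0],[-1,0,0],255],
  [[0,0,0],[-1,0,0],255],
  [[0,0,0],[-1,0,0],255],
  [[0,0,0],[-1,0,0],255],
  [[0,0,0],[-1,0,0],255],
  [[0,0,0],[-1,0,0],255],
  [[0,0,0],[-2,0,0],255],
  [[0,0,0],[-3,0,0],255],
  [[0,0,0],[-3,0,0],255],
])

```text
clock: 17.05
tool_pos: [0.555, -0.1073, 0.0264]
eef_rot: [[-0.295, 0.956, -0.0], [0.956, 0.295, -0.001], [-0.001, -0.0, -1.0]]
contact_force: [0.0, 0.5, -0.0]
gripper_width: 0.0002
```

```bash
python3 - <<'E'
from h import *
where();mounty2("scene",0)
E
```

```text
t 17.05 tcp stage mm [  0.48 -65.53] z 26.44 toolx ang 107.13 tilt [-0.1 -1. ] F [ 0.04  0.53 -0.  ] Fstage [0.19 0.5 ] w 0.2
scene dot,disc y mm [3.32 2.49] x [-0.53 -1.47] area 229.0
```

move_arm([
  [[0,0,0],[-2,0,-5],255],
  [[0,0,0],[0,0,-20],255],
  [[0,0,0],[0,0,-20],255],
  [[0,0,0],[20,0,0],255],
  [[0,0,0],[45,0,0],255],
  [[0,0,0],[45,0,0],255],
  [[0,0,0],[35,0,0],255],
  [[0,0,0],[0,0,0],255],
  [[0,0,0],[0,0,0],255],
])

```text
clock: 18.23
tool_pos: [0.5083, 0.0361, 0.0705]
eef_rot: [[-0.295, 0.956, -0.003], [0.956, 0.295, 0.0], [0.001, -0.003, -1.0]]
contact_force: [0.3, 0.1, 0.1]
gripper_width: 0.0
```

```bash
python3 - <<'E'
from h import *
where();mounty2("scene",0);mounty2("top",0);d=grab("top");crop(d,195,140,180,150,4,"top9.png")
E
```

```text
t 18.23 tcp stage mm [-2.6  85.24] z 70.54 toolx ang 107.14 tilt [-2.9  0.4] F [0.29 0.06 0.1 ] Fstage [ 0.3  -0.03] w 0.0
scene dot,disc y mm [3.33 2.56] x [-0.54 -1.4 ] area 230.0
top dot,disc y mm [2.61 2.53] x [0.45 0.64] area 286.0
```

View pics/top9.png

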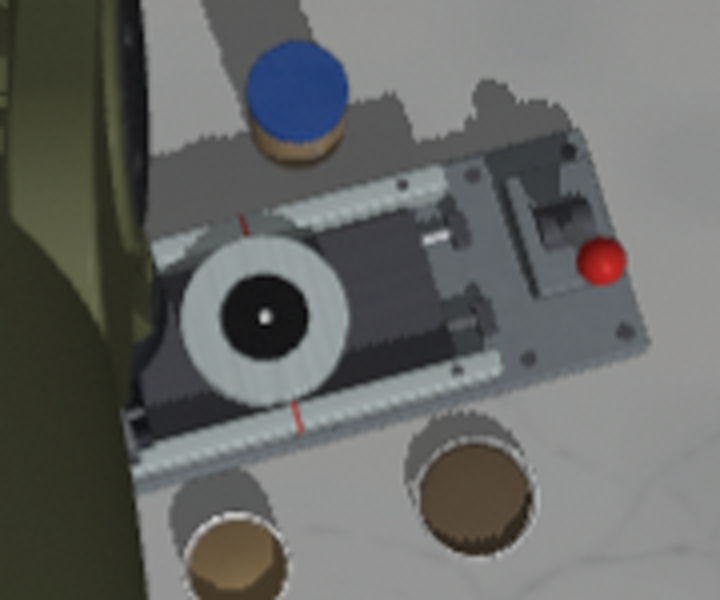

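```bash
cat >> h.py <<'E'
def platen(n="top",sgn=-1,xs=(-8,8),pr=False):
    d=grab(n); mid=np.mean(onplane(d,LINE[n],.054)[:,:2],0)
    ys=np.arange(80,112,0.25)*sgn; xx=np.arange(xs[0],xs[1]+.1,1)
    P=np.array([np.r_[mid+XS*x/1000+YS*y/1000,.034] for y in ys for x in xx])
    q=proj(d,P).astype(np.float32).reshape(len(ys),len(xx),2)
    g=cv2.remap(cv2.cvtColor(d["image"],cv2.COLOR_BGR2GRAY),q[...,0],q[...,1],cv2.INTER_LINEAR).astype(float).mean(1)
    lo,hi=g[:10].mean(),np.max(g[-60:]); h=(lo+hi)/2
    i=np.argmax(g>h); print("platen edge",ys[i-1]+(ys[i]-ys[i-1])*(h-g[i-1])/(g[i]-g[i-1]),round(lo),round(hi)); 
    if pr: print(g[::4].round(0))
E
python3 - <<'E'
from h import *
platen(pr=True); platen("scene",pr=True); need(0,78,26)
E
```

```text
platen edge -95.25239361702127 65 102
[ 65.  65.  65.  65.  65.  65.  65.  65.  65.  65.  65.  65.  66.  68.
  72.  81.  91.  98. 100. 101. 102. 102. 102. 102. 102. 102. 102. 102.
 102. 101.  99.  98.]
platen edge -98.14302884615384 48 76
[48. 48. 48. 48. 48. 48. 48. 48. 48. 48. 48. 48. 48. 47. 45. 39. 37. 46.
 60. 70. 74. 76. 76. 76. 76. 76. 75. 75. 75. 76. 76. 76.]
shift tool mm [-6.1  2.3 44.8] rotz deg(tool) 0.16
```

move_arm([
  [[-0.2,0,0.2],[-4,2,15],255],
  [[0,0,0],[0,0,15],255],
  [[0,0,0],[0,0,8],255],
  [[0,0,0],[0,0,3],255],
  [[0,0,0],[0,0,0],255],
])

```text
clock: 19.1
tool_pos: [0.5117, 0.0302, 0.0257]
eef_rot: [[-0.287, 0.958, -0.001], [0.958, 0.287, 0.001], [0.002, -0.0, -1.0]]
contact_force: [-0.1, 0.1, -0.5]
gripper_width: 0.0003
```

```bash
python3 - <<'E'
from h import *
where();mounty2("top",2.5)
E
```

```text
t 19.1 tcp stage mm [-1.02 78.6 ] z 25.66 toolx ang 106.65 tilt [-0.8  1.4] F [-0.07  0.08 -0.48] Fstage [-0.04  0.09] w 0.3
top dot,disc y mm [2.62 2.48] x [0.44 0.59] area 285.0
```

move_arm([
  [[0,0,0],[-5,0,0],255],
  [[0,0,0],[-5,0,0],255],
  [[0,0,0],[-3,0,0],255],
  [[0,0,0],[-2,0,0],255],
  [[0,0,0],[-2,0,0],255],
  [[0,0,0],[-2,0,0],255],
  [[0,0,0],[-2,0,0],255],
  [[0,0,0],[-2,0,0],255],
  [[0,0,0],[-2,0,0],255],
  [[0,0,0],[-2,0,0],255],
  [[0,0,0],[0,0,0],255],
])

```text
clock: 20.52
tool_pos: [0.5209, 0.0046, 0.0272]
eef_rot: [[-0.288, 0.958, 0.001], [0.958, 0.288, 0.005], [0.005, 0.003, -1.0]]
contact_force: [-1.3, 3.9, 1.4]
gripper_width: -0.0001
```

```bash
python3 - <<'E'
from h import *
where();mounty2("top",-5);platen()
E
```

```text
t 20.52 tcp stage mm [ 0.27 51.41] z 27.16 toolx ang 106.72 tilt [1.2 5.4] F [-1.33  3.95  1.44] Fstage [-0.12  4.16] w -0.1
top dot,disc y mm [-4.61 -7.39] x [ 0.65 -0.32] area 243.5
platen edge -102.45572916666667 65 102
```

move_arm([
  [[0,0,0],[-1.5,0,0],255],
  [[0,0,0],[-1.5,0,0],255],
  [[0,0,0],[0,0,0],255],
])

```text
clock: 21.0
tool_pos: [0.5217, 0.0017, 0.0272]
eef_rot: [[-0.288, 0.958, 0.001], [0.958, 0.288, 0.006], [0.005, 0.003, -1.0]]
contact_force: [-0.5, 3.2, 1.1]
gripper_width: -0.0
```

```bash
python3 - <<'E'
from h import *
where();mounty2("top",-7);platen()
E
```

```text
t 21.0 tcp stage mm [ 0.27 48.44] z 27.17 toolx ang 106.74 tilt [1.2 5.6] F [-0.45  3.16  1.12] Fstage [0.48 3.16] w -0.0
top dot,disc y mm [ -7.68 -11.5 ] x [ 0.47 -0.85] area 224.0
platen edge -102.3955 65 102
```

move_arm([
  [[0,0,0],[1,0,0],255],
  [[0,0,0],[1,0,0],255],
  [[0,0,0],[1,0,0],255],
  [[0,0,0],[1,0,0],255],
  [[0,0,0],[1,0,0],255],
  [[0,0,0],[1,0,0],255],
  [[0,0,0],[1,0,0],255],
  [[0,0,0],[1,0,0],255],
  [[0,0,0],[1,0,0],255],
  [[0,0,0],[2,0,0],255],
  [[0,0,0],[4,0,0],255],
  [[0,0,0],[5,0,0],255],
])

```text
clock: 22.6
tool_pos: [0.5161, 0.0201, 0.027]
eef_rot: [[-0.287, 0.958, 0.002], [0.958, 0.287, 0.002], [0.001, 0.002, -1.0]]
contact_force: [-0.5, -0.5, 0.2]
gripper_width: 0.0001
```

```bash
python3 - <<'E'
from h import *
where();mounty2("top",0);platen();mounty2("scene",0)
E
```

```text
t 22.6 tcp stage mm [ 0.17 67.64] z 27.04 toolx ang 106.66 tilt [1.8 1.5] F [-0.48 -0.49  0.21] Fstage [-0.6  -0.33] w 0.1
top dot,disc y mm [-0.27 -0.7 ] x [0.4  0.15] area 285.0
platen edge -95.25 65 102
scene dot,disc y mm [-0.12 -0.51] x [-1.06 -1.61] area 225.0
```

move_arm([
  [[0,0,0],[0,0,-5],255],
  [[0,0,0],[0,0,-20],255],
  [[0,0,0],[0,0,-40],255],
  [[0,0,0],[0,0,-40],255],
  [[0,0,0],[-40,-13,-5],255],
  [[0,0,0],[-40,-13,0],255],
  [[0,0,0],[-40,-13,0],255],
  [[0,0,0],[-40,-13,0],255],
  [[0,0,0],[-40,-13,0],255],
  [[0,0,0],[-40,-13,0],255],
  [[0,0,0],[0,0,0],255],
])

```text
clock: 24.12
tool_pos: [0.5121, -0.2411, 0.1453]
eef_rot: [[-0.289, 0.957, 0.008], [0.957, 0.289, -0.001], [-0.003, 0.007, -1.0]]
contact_force: [-0.4, -0.1, -0.1]
gripper_width: -0.0003
```

move_arm([
  [[0,0,-10],[0,0,0],255],
  [[0,0,-10],[0,0,0],255],
  [[0,0,-10],[0,0,0],255],
  [[0,0,-10],[0,0,0],255],
  [[0,0,-10],[0,0,0],255],
  [[0,0,-10],[0,0,0],255],
  [[0,0,-10],[0,0,0],255],
  [[0,0,-10],[0,0,0],255],
  [[0,0,-9],[0,0,0],255],
  [[0,0,0],[0,0,0],255],
])

```text
clock: 25.38
tool_pos: [0.5116, -0.2326, 0.1474]
eef_rot: [[-0.946, -0.325, 0.007], [-0.325, 0.946, 0.003], [-0.008, 0.001, -1.0]]
contact_force: [-0.2, -0.4, 0.1]
gripper_width: 0.0003
```

```bash
python3 - <<'E'
from h import *
where();need(-80,-172,75,196.85);mounty2("scene",0);mounty2("top",0)
d=grab("scene");crop(d,200,110,190,140,4,"sc10.png")
E
```

```text
t 25.38 tcp stage mm [ -77.35 -172.87] z 147.44 toolx ang -161.04 tilt [7.4 3.5] F [-0.22 -0.36  0.12] Fstage [-0.31 -0.28] w 0.3
shift tool mm [ 3.2  0.9 72.4] rotz deg(tool) -357.89
scene dot,disc y mm [-0.12 -0.51] x [-1.04 -1.61] area 225.0
top dot,disc y mm [-0.28 -0.76] x [0.4 0.1] area 284.0
```

View pics/sc10.png

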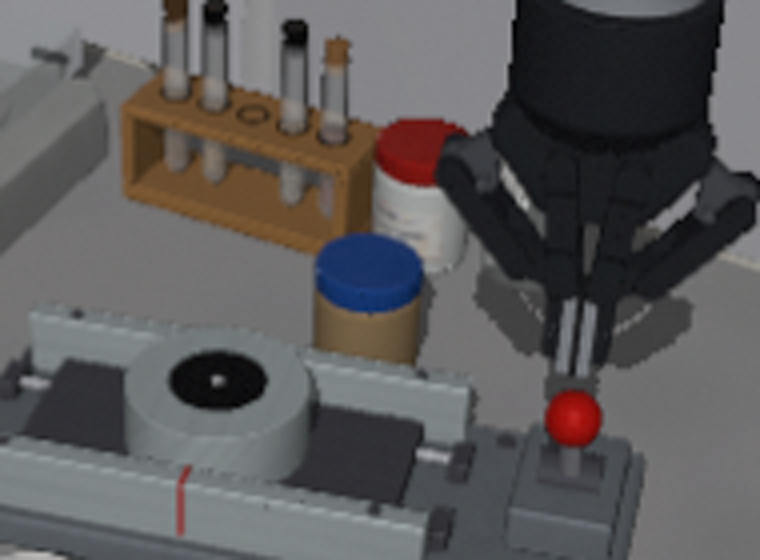

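move_arm([
  [[0,0.4,2],[0,0,20],255],
  [[0,0,0],[0,0,30],255],
  [[0,0,0],[0,0,18],255],
  [[0,0,0],[0,0,6],255],
  [[0,0,0],[0,0,0],255],
  [[0,0,0],[0,0,0],255],
])

```text
clock: 26.28
tool_pos: [0.5133, -0.2329, 0.0734]
eef_rot: [[-0.96, -0.281, 0.003], [-0.281, 0.96, -0.0], [-0.003, -0.001, -1.0]]
contact_force: [-0.1, 0.2, -0.4]
gripper_width: -0.0002
```

```bash
python3 - <<'E'
from h import *
where();need(-52,-172,70,196.85)
d=grab("scene");crop(d,200,110,190,140,4,"sc11.png")
E
```

```text
t 26.27 tcp stage mm [ -75.82 -173.68] z 73.37 toolx ang -163.65 tilt [ 3.5 -0. ] F [-0.11  0.24 -0.44] Fstage [-0.04  0.26] w -0.2
shift tool mm [-23.8   1.9   3.4] rotz deg(tool) -360.5
```

View pics/sc11.png

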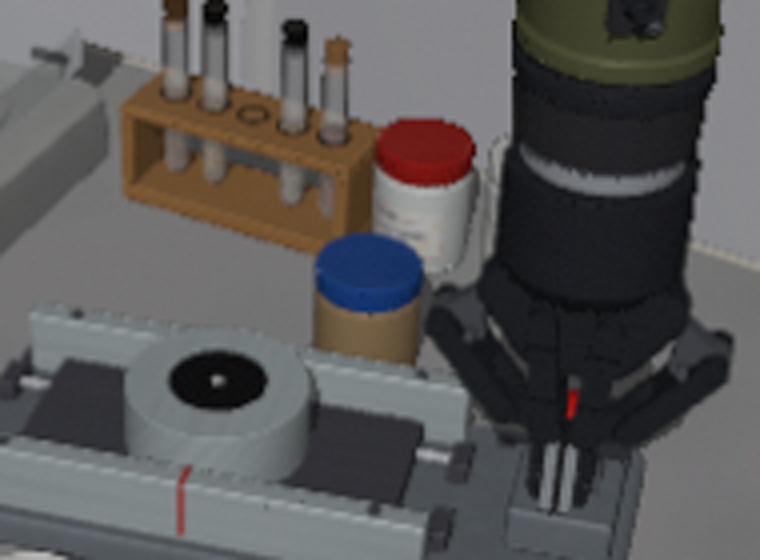

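move_arm([
  [[0,0,0],[-6,1,0],255],
  [[0,0,0],[-6,1,0],255],
  [[0,0,0],[-5,0,0],255],
  [[0,0,0],[-3,0,0],255],
  [[0,0,0],[-3,0,0],255],
  [[0,0,0],[-3,0,0],255],
  [[0,0,0],[-3,0,0],255],
  [[0,0,0],[-3,0,0],255],
  [[0,0,0],[-3,0,0],255],
  [[0,0,0],[-3,0,0],255],
])

```text
clock: 27.58
tool_pos: [0.5514, -0.2202, 0.075]
eef_rot: [[-0.96, -0.281, 0.004], [-0.281, 0.96, -0.002], [-0.003, -0.003, -1.0]]
contact_force: [-2.8, -0.3, 1.3]
gripper_width: 0.0001
```

```bash
python3 - <<'E'
from h import *
where();need(17,-172,73,196.85);mounty2("scene",0)
d=grab("scene");crop(d,200,110,190,140,4,"sc12.png")
E
```

```text
t 27.57 tcp stage mm [ -35.66 -172.61] z 74.97 toolx ang -163.7 tilt [ 3.6 -1.8] F [-2.8  -0.34  1.26] Fstage [-2.78  0.49] w 0.1
shift tool mm [-52.6   1.1   2.1] rotz deg(tool) -360.55
scene dot,disc y mm [-0.11 -0.51] x [-1.02 -1.61] area 225.0
```

View pics/sc12.png

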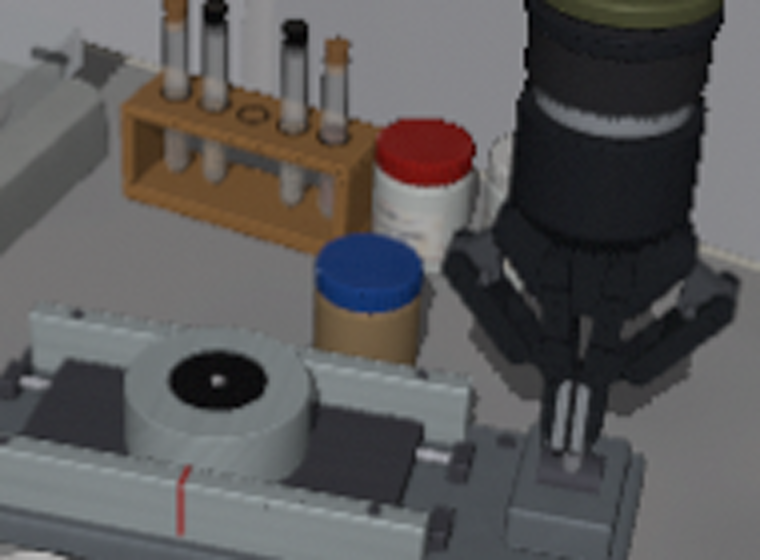

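move_arm([
  [[0,0,0],[-3,0,0.2],255],
  [[0,0,0],[-3,0,0.2],255],
  [[0,0,0],[-3,0,0.2],255],
  [[0,0,0],[-3,0,0.2],255],
  [[0,0,0],[-3,0,0.2],255],
  [[0,0,0],[-3,0,0.2],255],
  [[0,0,0],[-3,0,0.2],255],
  [[0,0,0],[-3,0,0.2],255],
  [[0,0,0],[-3,0,0.2],255],
  [[0,0,0],[-3,0,0.2],255],
  [[0,0,0],[-3,0,0.2],255],
  [[0,0,0],[-3,0,0.2],255],
])

```text
clock: 29.18
tool_pos: [0.5891, -0.2092, 0.0725]
eef_rot: [[-0.96, -0.281, 0.005], [-0.281, 0.96, -0.001], [-0.004, -0.003, -1.0]]
contact_force: [-1.4, 0.0, 0.8]
gripper_width: -0.0003
```

```bash
python3 - <<'E'
from h import *
where();need(18,-172,73,196.85);mounty2("scene",0)
E
```

```text
t 29.18 tcp stage mm [   3.59 -172.93] z 72.48 toolx ang -163.68 tilt [ 4.7 -1.3] F [-1.38  0.04  0.83] Fstage [-1.3   0.44] w -0.3
shift tool mm [-14.4   1.1  -0.5] rotz deg(tool) -360.53
scene dot,disc y mm [-0.12 -0.51] x [-1.03 -1.61] area 225.0
```

move_arm([
  [[0,0,0],[-3,0,0],255],
  [[0,0,0],[-3,0,0],255],
  [[0,0,0],[-3,0,0],255],
  [[0,0,0],[-2,0,0],255],
  [[0,0,0],[-2,0,0],255],
])

```text
clock: 29.85
tool_pos: [0.6019, -0.2051, 0.0717]
eef_rot: [[-0.96, -0.281, 0.003], [-0.281, 0.96, -0.001], [-0.003, -0.002, -1.0]]
contact_force: [-1.5, -0.3, -0.6]
gripper_width: -0.0001
```

```bash
python3 - <<'E'
from h import *
where()
E
```

```text
t 29.85 tcp stage mm [  17.05 -172.72] z 71.7 toolx ang -163.67 tilt [ 3.2 -1. ] F [-1.52 -0.29 -0.59] Fstage [-1.54  0.16] w -0.1
```

move_arm([
  [[0,0,0],[-1,0,0],255],
  [[0,0,0],[-1,0,0],255],
])

```text
clock: 30.1
tool_pos: [0.6034, -0.2046, 0.0715]
eef_rot: [[-0.96, -0.281, 0.002], [-0.281, 0.96, -0.001], [-0.002, -0.002, -1.0]]
contact_force: [-2.8, -2.3, 0.2]
gripper_width: -0.0002
```

```bash
python3 - <<'E'
from h import *
where()
E
```

```text
t 30.1 tcp stage mm [  18.66 -172.69] z 71.54 toolx ang -163.68 tilt [ 2.1 -1.4] F [-2.83 -2.28  0.2 ] Fstage [-3.37 -1.36] w -0.2
```

move_arm([
  [[0,0,0],[5,0,0],255],
  [[0,0,0],[15,0,0],255],
  [[0,0,0],[20,0,-5],255],
  [[0,0,0],[30,0,-30],255],
  [[0,0,0],[30,0,-40],255],
  [[0,0,0],[30,0,-30],255],
  [[0,0,0],[0,-30,0],255],
  [[0,0,0],[0,-30,0],255],
  [[0,0,0],[0,0,0],255],
  [[0,0,0],[0,0,0],255],
])

```text
clock: 31.35
tool_pos: [0.4826, -0.3023, 0.1838]
eef_rot: [[-0.961, -0.278, 0.007], [-0.278, 0.961, -0.003], [-0.006, -0.005, -1.0]]
contact_force: [1.1, 0.9, 0.3]
gripper_width: -0.0005
```

```bash
python3 - <<'E'
from h import *
where();mounty2("scene",0);mounty2("top",0);platen()
out=[]
for n,b in (("scene",(325,185,375,240)),("top",(320,170,370,225))):
    d=grab(n); B=blobs(d,*b)
    for q in B: 
        if q[0][4]>30:
            x,y,w,h,_=q[0]; p=onplane(d,[[x+(w-1)/2,y+(h-1)/2]],.1035)[0]; print(n,q[0],(stage(p)*1000).round(1))
    crop(d,195,140,190,150,4,f"fin_{n}.png")
E
```

```text
t 31.35 tcp stage mm [-125.31 -231.2 ] z 183.79 toolx ang -163.87 tilt [ 6.7 -3.3] F [1.07 0.86 0.27] Fstage [1.27 0.51] w -0.5
scene dot,disc y mm [-0.13 -0.51] x [-1.03 -1.61] area 225.0
top dot,disc y mm [-0.27 -0.42] x [0.41 0.2 ] area 289.0
platen edge -95.241875 55 87
scene [342 186  14  14 148] [  46.2 -173.5]
top [330 170  12  12 118] [  41.6 -172.2]
```

View pics/fin_top.png

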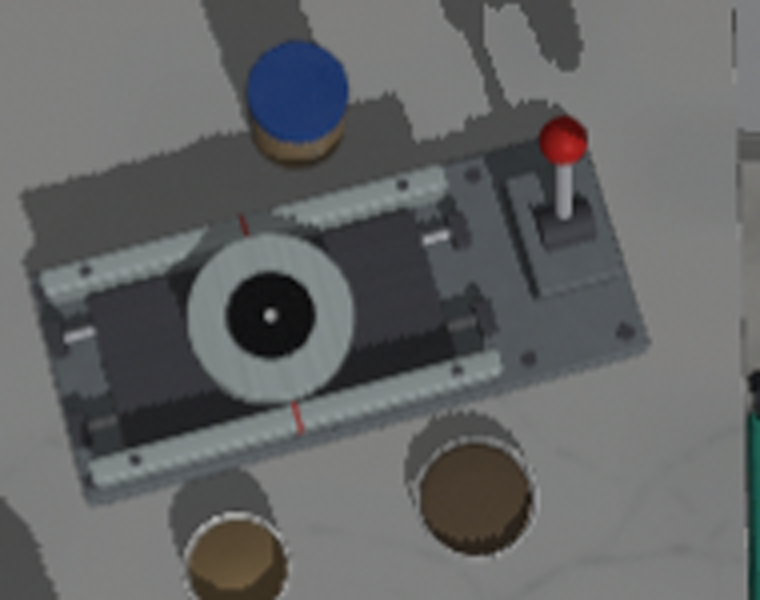

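View pics/fin_scene.png

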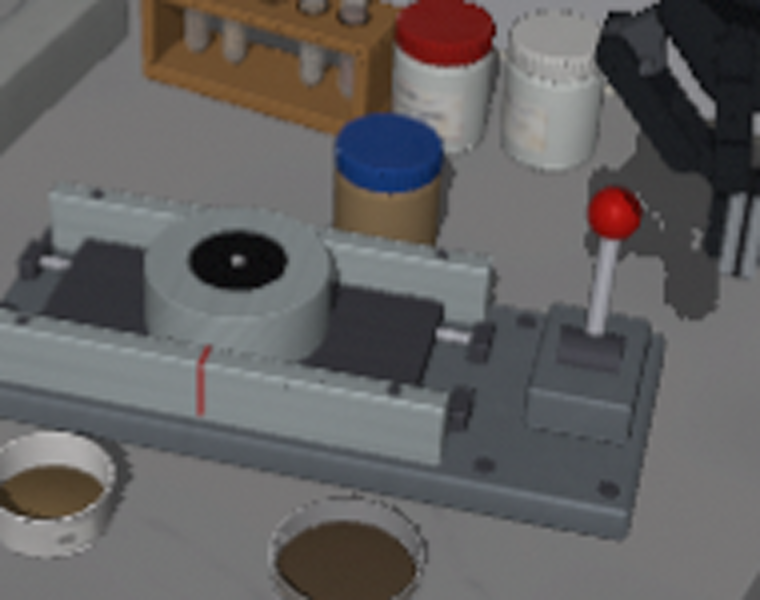

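```bash
python3 -c "
from plant import sign_off
print(sign_off())"
```

```text
the job is handed in; nothing more can be done
None
```

The mount is resting on the line, the lock lever is thrown over, and I handed the job in after about 31.5 s of the 72 s.

- **Centring:** I tapped the mount from its starting +30 mm to rest at about -9 mm, past the line on the lever's side. A tap back left it at +2.6 mm, and one more corrected it to about -0.3 mm.
- **Mount at the end:** the top camera put it at -0.3 to -0.4 mm from the line and the scene camera at -0.1 to -0.5 mm. The platen was back at its rest position. The readings matched before and after the lever was thrown.
- **Lever:** I pushed the ball until the finger force rose to about 3 N. The final pictures put it at x ≈ +42 to +46 mm against +43.5 mm for fully over, so about 1.0 rad. The top edge of my search box may have clipped the ball in these readings.
- **Forces:** wrist readings stayed around 4 N or less, but I only sampled them between moves.
- **Bystanders:** the tin, jar and dish look unmoved in the pictures. I did not measure them again.
- **Disagreement with the description:** the closed fingertips appeared about 22 mm behind the TCP, not 8 mm ahead of it. I set the heights from the camera pictures instead.

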